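Turn the grater's slicing side up against the backstop

ROBOT

A 6-joint arm with a two-finger parallel gripper is mounted at the origin on a cart in front of the work surface, level with it; the furniture and walls round the work are solid. World frame = base frame: x ahead of the robot, y to its left, z up, the work surface at z = 0. Lengths are in m, angles in rad, forces in N, time in s.
With the tool pointing down it reaches from about 0.25 to 0.775 m from the base axis. Payload 4 kg.
Tool frame: the origin (TCP) lies at the very end of the fingers, on their centre line; the grasp point (between the pads) lies 19 mm behind it (robot.hold_point_z is the distance from the TCP to the grasp point, in m); z points along the fingers, y is the line along which they close (so a half turn about z gives the same grasp; the last joint's range is limited). The gripper opens to 94 mm and grips with 3 to 60 N. Pads are 16 mm wide; open, the fingers measure 119 mm over their backs; the gripper's body (75 mm by 177 mm) begins 78 mm behind the grasp point.
Start: joints at [1.196, 0.087, 1.371, -0, 1.684, -0.103], TCP at [0.148, 0.53, 0.168] pointing down, gripper open.
Joint ranges: [-3.1, 3.1], [-0.76, 2.03], [0.27, 2.55], [-1.08, 4.22], [0.17, 2.65], [-2.57, 2.57]. Speed limits (rad/s): [2.79, 2.79, 3.14, 3.14, 3.14, 3.14].

INTERFACE

Orientations are given as [roll, pitch, yaw] about the fixed x, y, z axes, in that order (R = Rz(yaw) Ry(pitch) Rx(roll)).
In Python, from bench import robot gives the robot as it stands.
- The arm moves only by the tool carry_out, never from a script. Its argument "steps" is a list of rows, each a list of 3 entries, a list of its own where there are three numbers: the shift along the tool's x, y, z in m, then the turn about the tool's z in units of 10 degrees (1.0 is 10 degrees), then the closure, from -1 (fully open) to 1 (shut). In form: [[[tx, ty, tz], roll, jaw], ...]. A call has 1 to 10 rows; each row is the pose to reach, as a shift and turn from the pose commanded when the call began, along the tool's axes at that moment; what a row does not reach only later rows make up. A row lasts 1/8 s, in which the tool goes at most 62.5 mm and 10.7 degrees, less where a joint would pass 70% of its speed; a pose out of reach is approached as far as the arm can. A call with a gripper value outside its range is refused whole. The fingers move at their own pace and stop on an object; the grip force is fixed at half the most. Time passes only in rows, so rows that repeat a pose let the fingers close. It gives the time, the measured TCP pose, the force, the opening and the grip force at its end, in the units of the state.
- robot.get_obs(): the state, without advancing time (a new reading comes with each control period).
- robot.snapshot(name): name is "scene" or "top" or "wrist"; returns a dict with "image" (384x512x3 uint8, red, green, blue), "z_map" (384x512 float32, m along the optical axis (not along the pixel's ray), 0 where there is no reading), "mtx" (3x3 intrinsics, pixels), "R" (3x3) and "t" (3): a world point X has camera coordinates R X + t. Camera axes: x right, y down, z forward; pixel columns grow to the right and rows downward; lengths in m; the calibration is good to about 2 mm. A picture is of the moment at which its call begins.
- robot.close_job(): hands the job in; it is judged then, once.
The state is a dict: "time": time; "joint_positions": joint angles; "qvel": joint speeds; "joint_torque": joint torques, N m; "tool_pos": TCP position; "ee_rot": TCP orientation; "wrist_force": force on the tool from outside, world axes, zero at the start; "wrist_torque": the same for the moment, N m; "width": finger opening in m; "finger_force": force on a finger pad.
Only numpy, scipy, OpenCV 4.12 (cv2) and the standard library are available. Lean on these libraries where they do the work, as an engineer would, in place of code of your own. Each camera call takes 0.05 s, during which the arm holds its last target. There are 200 camera calls.

TASK

The six-sided grater is lying on the board with its slicing side underneath; it is too broad to be gripped, so roll it over from flat to flat until the slicing side, the one with two wide slots, lies uppermost. It must also lie with its open foot pushed square up against the board's backstop, so that it cannot run away when the lemon is sliced. Do not shove the board out of its place, and leave the lemon, the garlic and the salt shaker alone.

Things in the scene. Friction and masses are not known exactly. Their poses are not given: they have to be found in the camera images.
- grater: Six-sided steel grater: a straight hollow hexagonal prism lying on a flat. Origin: middle of its axis and centre of mass. Own x runs along the axis to the open foot, own z out of the slicing side (straight down at the start). Black foot rim (x +49 to +62 mm) and cap (x -62 to -50) bear on the board: 88 mm across flats, 102 over corners, flats 51 mm wide; steel between: 84 mm. 0.25 to 0.5 kg.
- slicing_side (a point): Middle of the slicing flat, 44 mm from the axis, on own +z: the only side with two wide slots (36 x 8 mm, across it); the others have rows of holes. A roll turns the grater 60 deg and takes it 51 mm sideways; past 30 deg it falls over by itself. A level push on its flank slides or wedges it; it rolls when the fingertip, put to the upper flank, rises with it round the far bottom edge.
- foot (a point): Centre of the grater's open foot end (62.5 mm along own x from the origin). If the grater lies askew, one corner of the foot meets the backstop first and a further push only wedges it; a light sideways push low on the cap end turns it square.
- grip (a point): Centre of the end face of the moulded grip on the cap, 76.5 mm from the grater's origin along own -x. The grip is a bar 56 mm (own y) by 16 mm (own z), 14 mm proud of the cap; it lies level, 44 mm above the board, when the slicing side is up or down. The grater slides at 1 to 4 N, much more if the finger bears down.
- board: Loose wooden board, 230 mm (own x) by 460 mm (own y), its working face 23 mm above the worktop, on four rubber feet, 2.2 kg: a level push of more than about 16 N shifts it. Origin: centre of its underside. A wooden backstop, 440 mm long, stands 34 mm above the working face along its far edge; its inner face is at own x = +85 mm.
- backstop (a point): Middle of the foot of the backstop's inner face, on the working face; the inner face looks to the board's own -x. The range hood hangs over it: the hood's front edge is at world x = 0.58, its underside 0.48 m above the worktop, so keep the wrist nearer than that.
- lemon: Lemon, 78 x 55 x 56 mm, on the counter to the right of the range. Origin: centre of its underside.
- garlic: Garlic bulb, 60 mm, on the counter to the right of the range. Origin: centre of its underside.
- salt_shaker: Salt shaker, 44 mm round, 90 mm tall, on the counter to the right of the range. Origin: centre of its underside.

How it is judged:
By the outcome, as a careful person would: the job done as asked, in the order asked, and still so for the second after the job is handed in, with the robot touching nothing.
It also fails if it takes over 64 s, if anything falls off the work surface, if the arm or the gripper's body presses on something with over 40 N, if the wrist force passes 120 N, or if a joint passes its speed limit or range.

## Working session

There is one attempt and no reset: what is moved stays moved. The work goes in short steps, Python scripts to look and compute and a tool call to move; the robot and the scene stay as the last step left them, time stands still between calls to the robot, and variables do not carry over. Pictures are saved under pics/ and viewed, at most 13 in all, crops included, and the job is handed in when it is done.

Besides the shell and the picture viewer there is one more tool, called after "Request:" in YAML: its name, and indented under it one key for each argument. carry_out: Moves the arm, as the interface text tells. Its arguments: {"type":"object","properties":{"steps":{"type":"array","items":{"type":"array"}}},"required":["steps"]}

```bash
mkdir -p pics; ls; cat > h.py <<'E'
import numpy as np, cv2
from bench import robot
def snap(n,f=None):
    s=robot.snapshot(n)
    if f: cv2.imwrite('pics/'+f,s['image'][:,:,::-1])
    return s
def cloud(s):
    z=s['z_map'];v,u=np.mgrid[:z.shape[0],:z.shape[1]]
    K=s['mtx'];c=np.stack([(u-K[0,2])/K[0,0]*z,(v-K[1,2])/K[1,1]*z,z],-1)
    return (c-s['t'])@s['R']   # world pts
E
python3 - <<'E'
from h import *
a=snap('top');b=snap('scene')
np.savez('s0.npz',top=cloud(a),scene=cloud(b))
cv2.imwrite('pics/a.png',cv2.resize(np.hstack([a['image'],b['image']])[:,:,::-1],(800,300)))
cv2.imwrite('pics/top.png',a['image'][:,:,::-1])
o=robot.get_obs();print(o)
print(-a['R'].T@a['t'],-b['R'].T@b['t'])
E
```

```text
pics
{'time': 0.1, 'joint_positions': array([ 1.19590524e+00,  8.78994923e-02,  1.37206908e+00, -1.43635927e-05,
        1.68359816e+00, -1.03060815e-01]), 'qvel': array([ 0.00141733, -0.00118978, -0.00280982, -0.00044286, -0.00265092,
       -0.00175278]), 'joint_torque': array([ 1.43692734e-03, -3.41250515e+01, -3.03301728e+01,  7.19008804e-02,
        3.04492994e-02, -1.02440970e-04]), 'tool_pos': array([0.14745657, 0.52928744, 0.16712851]), 'ee_rot': array([-3.13962759e+00, -1.88889664e-04,  2.86976060e+00]), 'wrist_force': array([-0.19319151,  0.30109841,  0.59458955]), 'wrist_torque': array([ 0.0070278 , -0.01317915, -0.02193332]), 'finger_force': 0.0, 'width': 0.09402497637956997}
[ 0.29957234 -0.16940564  1.15183688] [-0.07660985 -1.04919493  0.68937007]
```

View pics/a.png

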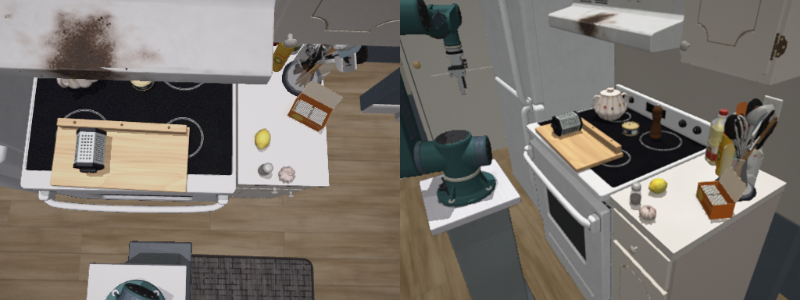

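View pics/top.png

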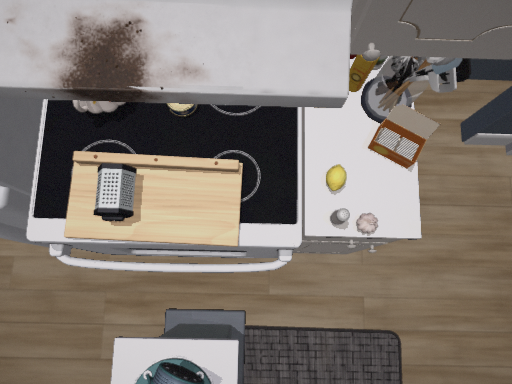

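Top view: the board spans columns 66–243 and rows 152–245, with the backstop along its upper edge at row ~160. The grater is at (115,190), foot towards the backstop, with room for three rolls to the right (−y). Next I measure the poses.

```bash
cat >> h.py <<'E'
def measure(P,I=None):
    ok=np.isfinite(P).all(-1)
    m=ok&(P[...,2]>0.015)&(P[...,2]<0.031)&(P[...,0]>.2)&(P[...,0]<.6)&(abs(P[...,1])<.5)
    n,l,st,_=cv2.connectedComponentsWithStats(m.astype(np.uint8)); k=1+np.argmax(st[1:,4]); m=l==k
    zb=np.median(P[m][:,2])
    # backstop inner face: stop-height points
    s=ok&(P[...,2]>zb+.026)&(P[...,2]<zb+.042)&(P[...,0]>.4)&(P[...,0]<.62)&(abs(P[...,1])<.4)
    return m,zb,s
def rect(q):
    return cv2.minAreaRect(q[:,:2].astype(np.float32)*1000)
E
python3 - <<'E'
from h import *
P=np.load('s0.npz')['top'];S=np.load('s0.npz')['scene']
for n,Q in (('top',P),('scene',S)):
    m,zb,s=measure(Q)
    print(n,'board z',zb,rect(Q[m]))
    # top flat of grater
    g=(Q[...,2]>zb+.05)&(Q[...,2]<zb+.11)&(Q[...,0]>.25)&(Q[...,0]<.58)&(abs(Q[...,1])<.4)
    print(' grater upper',g.sum(),rect(Q[g]),np.percentile(Q[g][:,2],[5,50,95]))
    h=g&(Q[...,2]>zb+.078); print(' top flat',h.sum(),rect(Q[h]),cv2.boxPoints(rect(Q[h])).tolist())
    print(' stop',s.sum(), rect(Q[s]))
    q=Q[s];
    for y in np.arange(-.25,.3,.05):
        w=q[abs(q[:,1]-y)<.01]
        if len(w):print('  %.2f x %.3f %.3f z %.3f'%(y,w[:,0].min(),w[:,0].max(),np.median(w[:,2])))
E
```

```text
top board z 0.023945341399033888 ((500.85516357421875, 76.5206298828125), (460.0912170410156, 207.33963012695312), 88.49015045166016)
 grater upper 1823 ((512.0260009765625, 168.28744506835938), (135.2234344482422, 95.96183776855469), 0.2416103184223175) [0.07600739 0.10781088 0.11343674]
 top flat 1128 ((518.9239501953125, 167.8671417236328), (121.0953140258789, 61.9937858581543), 0.17137715220451355) [[458.2838439941406, 198.6827850341797], [458.4692687988281, 136.6892852783203], [579.5640869140625, 137.05149841308594], [579.378662109375, 199.0449981689453]]
 stop 1466 ((539.4193725585938, 73.43107604980469), (161.21051025390625, 437.77679443359375), 0.02884753607213497)
  -0.15 x 0.592 0.616 z 0.057
  -0.10 x 0.592 0.618 z 0.057
  -0.05 x 0.594 0.620 z 0.057
  -0.00 x 0.595 0.619 z 0.058
  0.05 x 0.596 0.620 z 0.058
  0.10 x 0.598 0.620 z 0.058
  0.15 x 0.600 0.620 z 0.057
  0.20 x 0.459 0.620 z 0.058
  0.25 x 0.602 0.620 z 0.058
scene board z 0.022187343779951428 ((499.2769775390625, 74.62603759765625), (464.397705078125, 212.8838653564453), 88.4706039428711)
 grater upper 605 ((513.0357055664062, 159.28858947753906), (92.86785888671875, 140.52847290039062), 82.20709228515625) [0.07381106 0.09641162 0.11010483]
 top flat 266 ((516.8792724609375, 165.8699188232422), (125.95549011230469, 66.08784484863281), 0.799950897693634) [[453.4462890625, 198.03135681152344], [454.3690185546875, 131.94996643066406], [580.312255859375, 133.70848083496094], [579.3895263671875, 199.7898712158203]]
 stop 469 ((530.4346923828125, 24.098541259765625), (178.60948181152344, 348.7166442871094), 0.12016788125038147)
  -0.15 x 0.587 0.612 z 0.053
  -0.10 x 0.588 0.614 z 0.056
  -0.05 x 0.589 0.617 z 0.055
  -0.00 x 0.591 0.618 z 0.056
  0.05 x 0.593 0.617 z 0.056
  0.10 x 0.593 0.619 z 0.056
  0.15 x 0.441 0.618 z 0.057
  0.20 x 0.616 0.619 z 0.055
```

Request:
carry_out:
  steps:
    - [[-0.043,-0.016,-0.003],0.74,-1]
    - [[-0.086,-0.032,-0.006],1.49,-1]
    - [[-0.129,-0.048,-0.009],2.23,-1]
    - [[-0.172,-0.064,-0.012],2.98,-1]
    - [[-0.215,-0.08,-0.015],3.72,-1]
    - [[-0.258,-0.096,-0.018],4.46,-1]
    - [[-0.301,-0.112,-0.021],5.21,-1]
    - [[-0.344,-0.128,-0.024],5.95,-1]
    - [[-0.387,-0.144,-0.027],6.7,-1]
    - [[-0.429,-0.161,-0.03],7.44,-1]

```text
time: 1.35
tool_pos: [0.5185, 0.2584, 0.1976]
ee_rot: [-3.141, 0.0, 1.567]
wrist_force: [-0.4, -0.2, 0.1]
width: 0.094
finger_force: 0.0
```

```bash
cat >> h.py <<'E'
def where(f=None,zb=.0235):
    """grater from top camera: top flat points"""
    s=snap('top',f);P=cloud(s)
    return s,P
E
python3 - <<'E'
from h import *
o=robot.get_obs();print(o['time'],o['tool_pos'],o['ee_rot'],o['wrist_force'],o['joint_positions'])
s=snap('wrist','w1.png');print(-s['R'].T@s['t'])
E
```

```text
1.35 [0.51854771 0.25844258 0.19758377] [-3.14052409e+00  2.07847692e-04  1.56689486e+00] [-0.37427781 -0.21502749  0.05330134] [3.64389726e-01 1.50444779e-01 1.24312886e+00 1.93869921e-04
 1.74909075e+00 3.68325580e-01]
[0.51833648 0.34099997 0.41368315]
```

View pics/w1.png

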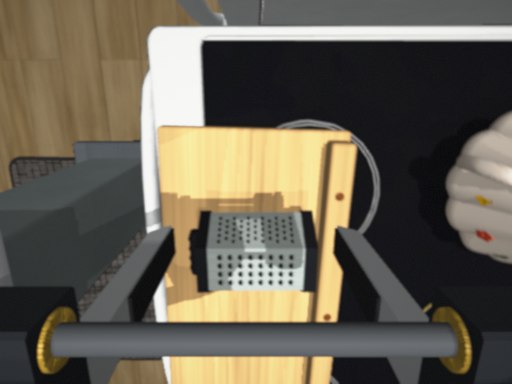

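The wrist view shows the grater at columns 190–318, rows 210–290, cap and grip on the left, foot about 10 px from the backstop. It lies nearly straight. Now its numbers from this nearer view.

```bash
cat >> h.py <<'E'
def grater(n,ylo,yhi,pr=True):
    s=snap(n);Q=cloud(s)
    g=(Q[...,0]>.38)&(Q[...,0]<.64)&(Q[...,1]>ylo)&(Q[...,1]<yhi)&(s['z_map']>0)
    zb=np.median(Q[g&(Q[...,2]<.03)&(Q[...,2]>.015)][:,2])
    t=g&(Q[...,2]>zb+.079)&(Q[...,2]<zb+.095)
    q=Q[t]; x0,x1=np.percentile(q[:,0],[1,99])
    # top-flat mid line over axis -> yaw
    xs=np.arange(x0+.015,x1-.015,.008);mid=[];
    for x in xs:
        w=q[abs(q[:,0]-x)<.004][:,1];mid.append((w.min()+w.max())/2)
    p=np.polyfit(xs,mid,1);xc=(x0+x1)/2
    f=g&(Q[...,2]>zb+.045)&(Q[...,2]<zb+.10)
    print(n,'zb %.4f top z %.4f x %.4f..%.4f yc %.4f yaw %.2f deg'%(zb,np.median(q[:,2]),x0,x1,np.polyval(p,xc),np.degrees(np.arctan(p[0]))),
     'y-range',np.percentile(q[:,1],[2,98]))
    st=g&(Q[...,2]>zb+.028)&(Q[...,2]<zb+.04)&(Q[...,0]>.57)
    w=Q[st];ys=np.arange(ylo,yhi,.01);e=[(y,np.percentile(w[abs(w[:,1]-y)<.005][:,0],3)) for y in ys if (abs(w[:,1]-y)<.005).sum()>5]
    if len(e)>3:
        e=np.array(e);pp=np.polyfit(e[:,0],e[:,1],1);print(' stop face x at yc %.4f, square yaw %.2f deg'%(np.polyval(pp,np.polyval(p,xc)),-np.degrees(np.arctan(pp[0]))))
    return s,Q
E
python3 - <<'E'
from h import *
grater('wrist',.09,.25);grater('top',.09,.25)
E
```

```text
wrist zb 0.0226 top z 0.1088 x 0.4576..0.5802 yc 0.1716 yaw 1.25 deg y-range [0.14601329 0.19789509]
 stop face x at yc 0.5981, square yaw -1.57 deg
top zb 0.0240 top z 0.1102 x 0.4592..0.5833 yc 0.1679 yaw 0.16 deg y-range [0.14052524 0.19580265]
 stop face x at yc 0.6011, square yaw -1.64 deg
```

Request:
carry_out:
  steps:
    - [[-0.02,0,0.05],0,-1]
    - [[-0.03,0,0.1],0,-1]
    - [[-0.037,0,0.1],0,-1]
    - [[-0.042,0,0.1],0,-1]
    - [[-0.045,0,0.1],0,-1]
    - [[-0.045,0,0.1],0,-1]

```text
time: 2.25
tool_pos: [0.5191, 0.2152, 0.1007]
ee_rot: [3.137, -0.001, 1.572]
wrist_force: [0.1, -0.1, 0.3]
width: 0.0939
finger_force: 0.0
```

Request:
carry_out:
  steps:
    - [[-0.003,0,0],0,-1]
    - [[-0.006,0,-0.001],0,-1]
    - [[-0.01,0,-0.004],0,-1]
    - [[-0.014,0,-0.007],0,-1]
    - [[-0.018,0,-0.01],0,-1]
    - [[-0.022,0,-0.012],0,-1]

```text
time: 3.0
tool_pos: [0.5179, 0.1923, 0.1105]
ee_rot: [3.141, -0.0, 1.571]
wrist_force: [0.4, 0.5, -0.7]
width: 0.094
finger_force: 0.0
```

```bash
python3 - <<'E'
from h import *
s=snap('scene');P=s['R']@np.array([.5,.15,.08])+s['t'];u,v=(s['mtx']@P)[:2]/P[2];print(u,v)
u,v=int(u),int(v);c=s['image'][max(0,v-60):v+60,max(0,u-80):u+80,::-1]
cv2.imwrite('pics/r1.png',cv2.resize(c,None,fx=4,fy=4,interpolation=cv2.INTER_CUBIC))
E
```

```text
210.78061105328118 157.02434239894603
```

View pics/r1.png

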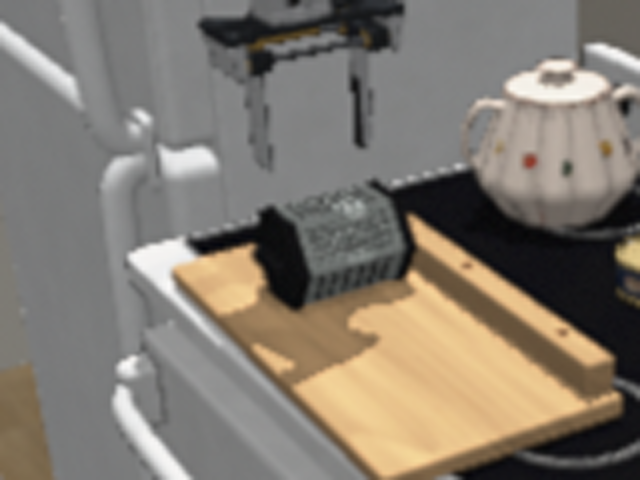

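The picture shows the grater still flat, its top at about (330,195), with the fingertips (260,165 and 365,145) behind and above it. I check whether it slid.

```bash
python3 - <<'E'
from h import *
o=robot.get_obs();print(o['tool_pos'],o['wrist_force'])
grater('wrist',.05,.25)
s=snap('scene')
for x in (-.053,.053):
    P=s['R']@(o['tool_pos']+[0,0,0]+np.array([x,0,0]))+s['t'];p=(s['mtx']@P)[:2]/P[2];print((p-[210-80,157-60])*4)
s,Q=grater('top',.05,.25)
E
```

```text
[0.51802531 0.19184518 0.11078443] [ 0.47792596  0.03509172 -1.1376778 ]
wrist zb 0.0226 top z 0.1088 x 0.4585..0.5789 yc 0.1708 yaw 0.22 deg y-range [0.14606294 0.19783839]
 stop face x at yc 0.5994, square yaw -1.47 deg
[266.79168733 203.86879118]
[365.92127302 178.47310001]
top zb 0.0240 top z 0.1103 x 0.4592..0.5834 yc 0.1681 yaw 1.05 deg y-range [0.14052916 0.19560392]
 stop face x at yc 0.6019, square yaw -2.69 deg
```

```bash
python3 - <<'E'
from h import *
o=robot.get_obs();tp=o['tool_pos']
s=snap('scene');Q=cloud(s)
m=(abs(Q[...,0]-.52)<.1)&(abs(Q[...,1]-tp[1])<.03)&(Q[...,2]>.112)&(Q[...,2]<.35)&(s['z_map']>0)
print('scene finger',np.percentile(Q[m],[0,1,50,99],axis=0))
for x0,x1 in((.44,.50),(.54,.60)):
    w=m&(Q[...,0]>x0)&(Q[...,0]<x1);k=np.argsort(Q[w][:,2])[:6];print(Q[w][k].round(3).tolist())
s=snap('wrist','w2.png');Q=cloud(s)
m=(abs(Q[...,1]-tp[1])<.04)&(Q[...,2]>.10)&(Q[...,2]<.35)&(s['z_map']>0)
for x0,x1 in((.43,.51),(.53,.62)):
    w=m&(Q[...,0]>x0)&(Q[...,0]<x1)&(Q[...,2]>.116);k=np.argsort(Q[w][:,2])[:200:40];print(Q[w][k].round(3).tolist())
for x in (-.053,.053):
    P=s['R']@(tp+np.array([x,0,0]))+s['t'];print((s['mtx']@P)[:2]/P[2])
E
```

```text
scene finger [[0.42556896 0.16253676 0.1464603 ]
 [0.4281292  0.16286159 0.15404204]
 [0.4983058  0.17999453 0.27998394]
 [0.59774878 0.22028645 0.34781882]]
[[0.466, 0.184, 0.149], [0.466, 0.183, 0.153], [0.463, 0.184, 0.154], [0.459, 0.185, 0.155], [0.464, 0.186, 0.157], [0.459, 0.2, 0.157]]
[[0.565, 0.196, 0.146], [0.566, 0.191, 0.148], [0.563, 0.199, 0.15], [0.565, 0.181, 0.151], [0.564, 0.194, 0.151], [0.569, 0.187, 0.152]]
[[0.47, 0.194, 0.146], [0.47, 0.186, 0.149], [0.463, 0.203, 0.151], [0.465, 0.203, 0.153], [0.46, 0.202, 0.155]]
[[0.564, 0.201, 0.147], [0.566, 0.203, 0.15], [0.564, 0.189, 0.151], [0.565, 0.202, 0.153], [0.564, 0.196, 0.155]]
[179.11259533 219.23779339]
[330.41354379 219.27636539]
```

View pics/w2.png

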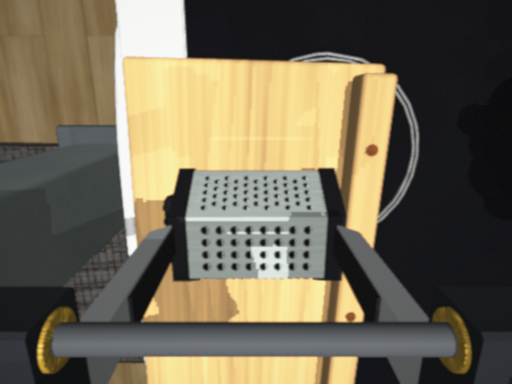

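The wrist view shows the grater (columns 170–342, rows 170–280) untouched, and both cameras put the real fingertips at z≈0.147 where the state says TCP z=0.111. I use the cameras' offset (+36 mm with the gripper open), confirm it by touch, and go lower.

Request:
carry_out:
  steps:
    - [[0.03,0,0],0,-1]
    - [[0.032,0,0.015],0,-1]
    - [[0.032,0,0.032],0,-1]
    - [[0.032,0,0.048],0,-1]
    - [[0.028,0,0.048],0,-1]
    - [[0.024,0,0.048],0,-1]
    - [[0.02,0,0.048],0,-1]
    - [[0.018,0,0.048],0,-1]

```text
time: 4.3
tool_pos: [0.5183, 0.2103, 0.063]
ee_rot: [3.14, -0.0, 1.571]
wrist_force: [0.5, 0.7, -0.7]
width: 0.0939
finger_force: 0.0
```

Request:
carry_out:
  steps:
    - [[-0.004,0,-0.001],0,-1]
    - [[-0.008,0,-0.003],0,-1]
    - [[-0.012,0,-0.006],0,-1]
    - [[-0.016,0,-0.009],0,-1]
    - [[-0.02,0,-0.011],0,-1]

```text
time: 4.92
tool_pos: [0.5179, 0.19, 0.0734]
ee_rot: [3.141, 0.0, 1.571]
wrist_force: [0.8, 1.3, 0.6]
width: 0.0941
finger_force: 0.7
```

```bash
python3 - <<'E'
from h import *
o=robot.get_obs();tp=o['tool_pos'];print(tp,o['wrist_force'])
grater('wrist',.05,.25)
s=snap('scene');Q=cloud(s)
for x0,x1 in((.44,.50),(.54,.60)):
    w=(abs(Q[...,1]-tp[1])<.02)&(Q[...,2]>tp[2]+.01)&(Q[...,0]>x0)&(Q[...,0]<x1)&(s['z_map']>0)&(Q[...,2]<.3);k=np.argsort(Q[w][:,2])[:5];print(Q[w][k].round(3).tolist())
c=s['image'][97:217,130:290,::-1]
cv2.imwrite('pics/r2.png',cv2.resize(c,None,fx=4,fy=4,interpolation=cv2.INTER_CUBIC))
E
```

```text
[0.51786741 0.19003777 0.07335037] [0.80791831 1.29603898 0.56393335]
wrist zb 0.0226 top z 0.1125 x 0.4596..0.5773 yc 0.1608 yaw 0.19 deg y-range [0.134373   0.18838788]
 stop face x at yc 0.6008, square yaw -0.27 deg
[[0.448, 0.177, 0.084], [0.456, 0.201, 0.085], [0.457, 0.178, 0.085], [0.458, 0.197, 0.086], [0.456, 0.184, 0.087]]
[[0.563, 0.189, 0.112], [0.568, 0.183, 0.113], [0.557, 0.177, 0.113], [0.566, 0.195, 0.114], [0.569, 0.192, 0.114]]
```

View pics/r2.png

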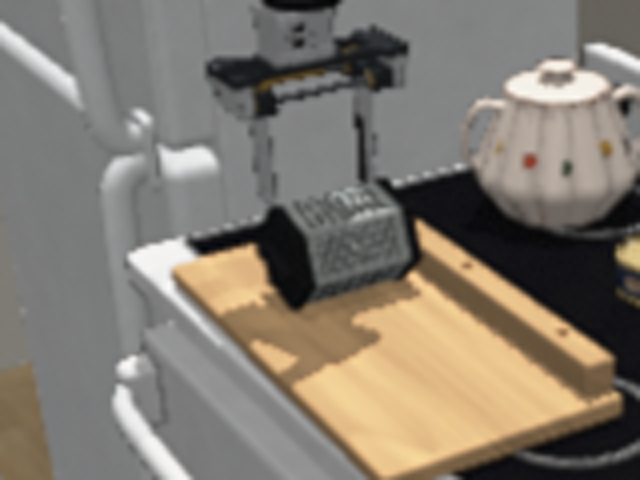

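The picture shows the grater beginning to roll: its cap hexagon near (285,255) is tilted, with the fingers behind it. I continue the arc past 30°.

Request:
carry_out:
  steps:
    - [[-0.005,0,-0.003],0,-1]
    - [[-0.01,0,-0.005],0,-1]
    - [[-0.015,0,-0.007],0,-1]
    - [[-0.02,0,-0.009],0,-1]
    - [[-0.026,0,-0.01],0,-1]
    - [[-0.032,0,-0.011],0,-1]
    - [[-0.038,0,-0.012],0,-1]
    - [[-0.044,0,-0.013],0,-1]
    - [[-0.049,0,-0.013],0,-1]
    - [[-0.049,0,-0.013],0,-1]

```text
time: 6.28
tool_pos: [0.5178, 0.1412, 0.0862]
ee_rot: [3.142, -0.0, 1.571]
wrist_force: [-0.8, -0.3, -0.3]
width: 0.094
finger_force: 0.0
```

```bash
python3 - <<'E'
from h import *
grater('wrist',.0,.25);grater('top',-.05,.25)
E
```

```text
wrist zb 0.0226 top z 0.1098 x 0.4591..0.5783 yc 0.1235 yaw 0.07 deg y-range [0.10008605 0.15157656]
 stop face x at yc 0.5990, square yaw -0.70 deg
top zb 0.0239 top z 0.1121 x 0.4593..0.5838 yc 0.1224 yaw 3.70 deg y-range [0.09514166 0.15082644]
 stop face x at yc 0.6010, square yaw -2.29 deg
```

Request:
carry_out:
  steps:
    - [[0.02,0,0],0,-1]
    - [[0.036,0,0],0,-1]
    - [[0.036,0,0.012],0,-1]
    - [[0.036,0,0.024],0,-1]
    - [[0.03,0,0.024],0,-1]
    - [[0.024,0,0.024],0,-1]
    - [[0.021,0,0.024],0,-1]
    - [[0.02,0,0.024],0,-1]

```text
time: 7.38
tool_pos: [0.5182, 0.1611, 0.0627]
ee_rot: [3.141, -0.0, 1.57]
wrist_force: [-0.1, 0.1, 1.1]
width: 0.0944
finger_force: 0.0
```

Request:
carry_out:
  steps:
    - [[-0.004,0,-0.001],0,-1]
    - [[-0.008,0,-0.003],0,-1]
    - [[-0.012,0,-0.006],0,-1]
    - [[-0.016,0,-0.009],0,-1]
    - [[-0.02,0,-0.011],0,-1]
    - [[-0.025,0,-0.014],0,-1]
    - [[-0.03,0,-0.016],0,-1]
    - [[-0.035,0,-0.018],0,-1]
    - [[-0.04,0,-0.02],0,-1]
    - [[-0.046,0,-0.021],0,-1]

```text
time: 8.62
tool_pos: [0.5178, 0.1151, 0.0834]
ee_rot: [3.141, 0.0, 1.571]
wrist_force: [-0.1, 0.0, 0.0]
width: 0.0942
finger_force: 0.2
```

Request:
carry_out:
  steps:
    - [[-0.006,0,-0.001],0,-1]
    - [[-0.012,0,-0.002],0,-1]
    - [[-0.018,0,-0.003],0,-1]
    - [[-0.023,0,-0.003],0,-1]
    - [[-0.023,0,-0.003],0,-1]
    - [[-0.023,0,-0.003],0,-1]

```text
time: 9.38
tool_pos: [0.5177, 0.0926, 0.0861]
ee_rot: [-3.141, -0.0, 1.571]
wrist_force: [1.2, 0.1, -0.3]
width: 0.0941
finger_force: 0.0
```

```bash
python3 - <<'E'
from h import *
o=robot.get_obs();print(o['tool_pos'],o['wrist_force'])
grater('wrist',-.08,.2);grater('top',-.1,.2)
E
```

```text
[0.51772474 0.09264708 0.0861167 ] [ 1.23707648  0.07002413 -0.34026085]
wrist zb 0.0226 top z 0.1103 x 0.4595..0.5783 yc 0.0744 yaw -0.71 deg y-range [0.0515215  0.10314063]
 stop face x at yc 0.5973, square yaw -1.41 deg
top zb 0.0239 top z 0.1108 x 0.4597..0.5830 yc 0.0653 yaw 1.93 deg y-range [0.03750551 0.09219447]
 stop face x at yc 0.5998, square yaw -2.73 deg
```

Request:
carry_out:
  steps:
    - [[0.02,0,0],0,-1]
    - [[0.036,0,0],0,-1]
    - [[0.036,0,0.012],0,-1]
    - [[0.036,0,0.024],0,-1]
    - [[0.03,0,0.024],0,-1]
    - [[0.024,0,0.024],0,-1]
    - [[0.021,0,0.024],0,-1]
    - [[0.02,0,0.024],0,-1]

```text
time: 10.48
tool_pos: [0.5181, 0.1121, 0.0627]
ee_rot: [3.141, -0.0, 1.57]
wrist_force: [-0.5, -0.5, 0.1]
width: 0.094
finger_force: 0.0
```

Request:
carry_out:
  steps:
    - [[-0.004,0,-0.001],0,-1]
    - [[-0.008,0,-0.003],0,-1]
    - [[-0.012,0,-0.006],0,-1]
    - [[-0.016,0,-0.009],0,-1]
    - [[-0.02,0,-0.011],0,-1]
    - [[-0.025,0,-0.014],0,-1]
    - [[-0.03,0,-0.016],0,-1]
    - [[-0.035,0,-0.018],0,-1]
    - [[-0.04,0,-0.02],0,-1]
    - [[-0.046,0,-0.021],0,-1]

```text
time: 11.72
tool_pos: [0.5178, 0.0661, 0.0833]
ee_rot: [3.141, 0.0, 1.571]
wrist_force: [-0.6, -0.1, 0.5]
width: 0.094
finger_force: 0.2
```

Request:
carry_out:
  steps:
    - [[-0.006,0,-0.001],0,-1]
    - [[-0.012,0,-0.002],0,-1]
    - [[-0.018,0,-0.003],0,-1]
    - [[-0.023,0,-0.003],0,-1]
    - [[-0.023,0,-0.02],0,-1]
    - [[0.01,0,-0.05],0,-1]
    - [[0.05,0,-0.06],0,-1]
    - [[0.05,0,-0.06],0,-1]
    - [[0.05,0,-0.06],0,-1]

```text
time: 12.85
tool_pos: [0.5178, 0.1163, 0.1436]
ee_rot: [3.141, 0.0, 1.572]
wrist_force: [0.3, 0.0, -0.0]
width: 0.0938
finger_force: 0.0
```

```bash
python3 - <<'E'
from h import *
o=robot.get_obs();print(o['tool_pos'],o['wrist_force'])
s,Q=grater('wrist',-.1,.08);grater('top',-.1,.1);cv2.imwrite('pics/w3.png',s['image'][:,:,::-1])
E
```

```text
[0.51778894 0.11634902 0.14358854] [ 0.30520452  0.04600932 -0.0356457 ]
wrist zb 0.0226 top z 0.1089 x 0.4580..0.5808 yc 0.0261 yaw 0.24 deg y-range [0.00636699 0.04645626]
 stop face x at yc 0.5954, square yaw -0.82 deg
top zb 0.0240 top z 0.1103 x 0.4597..0.5828 yc 0.0176 yaw 0.10 deg y-range [-0.01041103  0.04513684]
 stop face x at yc 0.5976, square yaw -2.00 deg
```

View pics/w3.png

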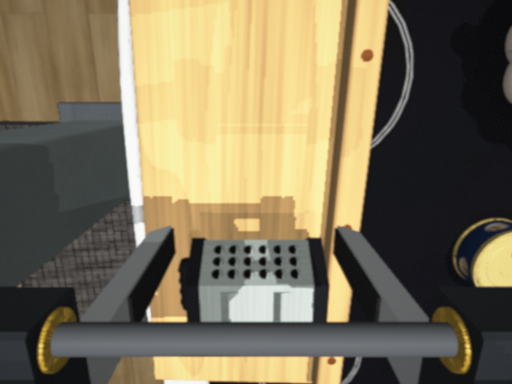

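The wrist view shows the grater at (255,275), flat again after the third roll and about square, with the bar hiding its far half. Next, the gripper goes round behind the grip, turned 91.5° and half closed.

Request:
carry_out:
  steps:
    - [[-0.01,-0.013,0],0.92,0.36]
    - [[-0.02,-0.026,0],1.83,0.36]
    - [[-0.03,-0.039,0],2.75,0.36]
    - [[-0.04,-0.052,0],3.66,0.36]
    - [[-0.05,-0.065,0],4.58,0.36]
    - [[-0.06,-0.078,0],5.49,0.36]
    - [[-0.07,-0.091,0],6.41,0.36]
    - [[-0.08,-0.104,0],7.32,0.36]
    - [[-0.09,-0.117,0],8.24,0.36]
    - [[-0.097,-0.128,0],9.15,0.36]

```text
time: 14.2
tool_pos: [0.3889, 0.0184, 0.1428]
ee_rot: [3.141, 0.001, -0.033]
wrist_force: [0.7, 0.2, 0.6]
width: 0.0301
finger_force: 0.0
```

```bash
python3 - <<'E'
from h import *
o=robot.get_obs();tp=o['tool_pos'];print(tp,o['ee_rot'],o['width'])
s,Q=grater('top',-.08,.12)
g=(Q[...,0]>.34)&(Q[...,0]<.62)&(abs(Q[...,1]-.02)<.08)
for lo,hi in((.05,.085),):
    w=Q[g&(Q[...,2]>lo)&(Q[...,2]<hi)];k=w[:,0]<.5;print('cap/grip',np.percentile(w[k],[0,2],axis=0)[:,0])
s=snap('scene');Q=cloud(s)
for y0,y1 in((-.01,.02),(.02,.05)):
    w=(abs(Q[...,0]-tp[0])<.02)&(Q[...,1]>y0)&(Q[...,1]<y1)&(Q[...,2]>.115)&(Q[...,2]<.3);k=np.argsort(Q[w][:,2])[:5];print(Q[w][k].round(3).tolist())
    print('body',(Q[w][:,2]).max())
w=snap('wrist')
im=np.hstack([w['image'],cv2.resize(s['image'][90:230,140:327],(512,384),interpolation=cv2.INTER_CUBIC)])[:,:,::-1]
cv2.imwrite('pics/c1.png',cv2.resize(im,(800,300)))
E
```

```text
[0.38891017 0.01838672 0.14276585] [ 3.14147484e+00  8.66906761e-04 -3.28652113e-02] 0.03007314573078385
top zb 0.0240 top z 0.1101 x 0.4602..0.5827 yc 0.0160 yaw 4.40 deg y-range [-0.01096755  0.04402379]
 stop face x at yc 0.5974, square yaw -1.73 deg
cap/grip [0.44784532 0.44865474]
[[0.378, 0.003, 0.179], [0.388, 0.001, 0.181], [0.39, -0.001, 0.181], [0.38, -0.002, 0.184], [0.382, -0.005, 0.185]]
body 0.25509827001964624
[[0.387, 0.036, 0.179], [0.38, 0.036, 0.181], [0.382, 0.033, 0.181], [0.39, 0.034, 0.182], [0.379, 0.04, 0.183]]
body 0.2968410491199441
```

View pics/c1.png

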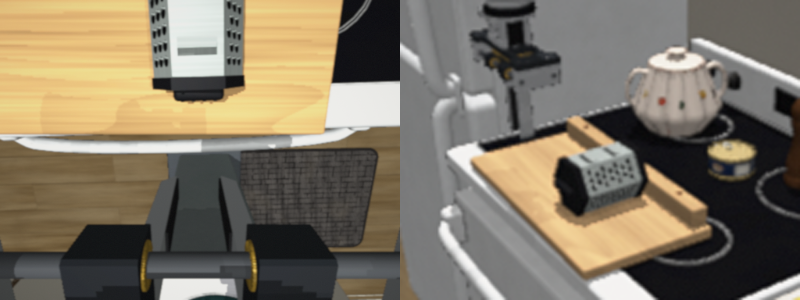

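Left panel (wrist): a wide slot is visible on top at (197,50), so the slicing side is uppermost, and the grip at (200,95) is in line with the fingers. Right panel: the grater lies flat about 15 mm short of the backstop. The fingertip offset is again +36 mm, so I go down and push the grip.

Request:
carry_out:
  steps:
    - [[0,0,0.04],0,0.36]
    - [[0,0,0.08],0,0.36]
    - [[0.005,0,0.117],0,0.36]
    - [[0.02,0,0.117],0,0.36]
    - [[0.032,0,0.117],0,0.36]
    - [[0.04,0,0.117],0,0.36]
    - [[0.044,0,0.117],0,0.36]
    - [[0.047,0,0.117],0,0.36]
    - [[0.05,0,0.117],0,0.36]
    - [[0.053,0,0.117],0,0.36]

```text
time: 15.6
tool_pos: [0.4425, 0.0184, 0.0262]
ee_rot: [-3.141, 0.001, -0.026]
wrist_force: [-4.1, 0.2, 2.6]
width: 0.0294
finger_force: 2.0
```

Request:
carry_out:
  steps:
    - [[0.002,0,0],0,0.36]
    - [[0.004,0,0],0,0.36]
    - [[0.006,0,0],0,0.36]
    - [[0.008,0,0],0,0.36]
    - [[0.008,0,0],0,0.36]

```text
time: 16.23
tool_pos: [0.4453, 0.018, 0.0262]
ee_rot: [3.141, 0.012, -0.026]
wrist_force: [-17.2, 0.8, 14.2]
width: 0.0301
finger_force: 8.7
```

Request:
carry_out:
  steps:
    - [[-0.004,0,0],0,0.36]
    - [[-0.012,0,0],0,0.36]
    - [[-0.03,0,0],0,0.36]
    - [[-0.05,0,-0.06],0,0.36]
    - [[-0.05,0,-0.1],0,0.36]
    - [[-0.05,0,-0.1],0,0.36]

```text
time: 16.98
tool_pos: [0.4043, 0.0187, 0.1303]
ee_rot: [3.141, -0.011, -0.026]
wrist_force: [-0.1, 0.1, 0.5]
width: 0.0301
finger_force: 0.0
```

```bash
python3 - <<'E'
from h import *
s,Q=grater('top',-.08,.12)
m,zb,_=measure(Q);print('board',rect(Q[m]))
for a,b,c,d in((.34,.5,.05,.085),(.34,.5,.02,.2)):
    w=Q[(Q[...,0]>a)&(Q[...,0]<b)&(abs(Q[...,1]-.02)<.08)&(Q[...,2]>c)&(Q[...,2]<d)];
    if c>.03:print('grip x',np.percentile(w[:,0],[0,2,5]))
c=snap('scene');w=snap('wrist')
t=s['image'][140:260,50:260]
im=np.hstack([cv2.resize(w['image'][:200],(400,156)),cv2.resize(t,(400,156))])
b=cv2.resize(c['image'][90:230,140:327],(512,384),interpolation=cv2.INTER_CUBIC)
cv2.imwrite('pics/c2.png',np.vstack([im,np.hstack([b,np.zeros((384,288,3),np.uint8)])])[:,:,::-1])
E
```

```text
top zb 0.0240 top z 0.1102 x 0.4709..0.5946 yc 0.0136 yaw 3.00 deg y-range [-0.01255183  0.04153208]
 stop face x at yc 0.6027, square yaw -2.02 deg
board ((497.2140808105469, -89.55386352539062), (128.1929931640625, 208.4500274658203), 88.60346984863281)
grip x [0.46352292 0.46377247 0.46429826]
```

View pics/c2.png

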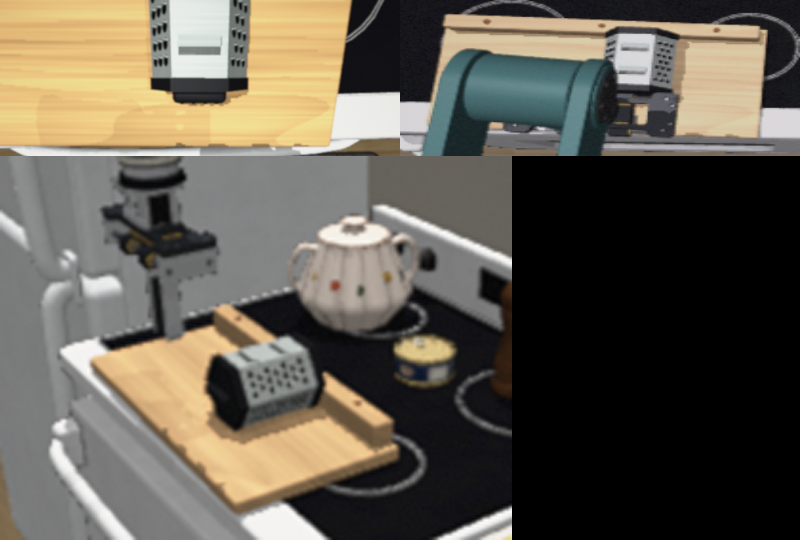

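The top-right panel shows both slots uppermost and the foot close to the backstop. The other panels show the grater flat and about square. I check whether the board moved and how wide the gap is.

```bash
python3 - <<'E'
from h import *
A=np.load('s0.npz');
for n in('top','scene'):
    Q=cloud(snap(n));P=A[n]
    for y in(-.14,-.11,-.08,-.05):
        r=[]
        for C in(P,Q):
            w=C[(abs(C[...,1]-y)<.014)&(C[...,2]>.046)&(C[...,2]<.066)&(C[...,0]>.56)&(C[...,0]<.64)]
            f=C[(abs(C[...,1]-y)<.014)&(C[...,2]>.015)&(C[...,2]<.03)&(C[...,0]<.45)&(C[...,0]>.35)]
            r+=[np.percentile(w[:,0],[3,50,97]).round(4), f[:,0].min().round(4) if len(f) else 0]
        print(n,y,*r)
    e=[]
    for C in(P,Q):
        w=C[(C[...,2]>.046)&(C[...,2]<.066)&(C[...,0]>.59)&(C[...,0]<.63)]; e.append(np.percentile(w[:,1],[.5,99.5]).round(4))
    print(' stop y ends',e)
E
```

```text
top -0.14 [0.5915 0.6038 0.6183] 0.3913 [0.5917 0.6045 0.6177] 0.3913
top -0.11 [0.5922 0.6044 0.6181] 0.3926 [0.5921 0.6051 0.6187] 0.3924
top -0.08 [0.5929 0.6055 0.6201] 0.394 [0.593  0.6053 0.6203] 0.394
top -0.05 [0.5941 0.6051 0.6198] 0.3938 [0.5939 0.6055 0.619 ] 0.3939
 stop y ends [array([-0.5293,  0.4528]), array([-0.6116,  0.4528])]
scene -0.14 [0.5883 0.5977 0.6123] 0.3877 [0.5873 0.5999 0.614 ] 0.3881
scene -0.11 [0.5881 0.5955 0.6143] 0.3882 [0.588  0.597  0.6147] 0.3888
scene -0.08 [0.5894 0.5971 0.6166] 0.3898 [0.5896 0.5994 0.617 ] 0.3898
scene -0.05 [0.5903 0.5986 0.6161] 0.3904 [0.5901 0.5995 0.615 ] 0.3908
 stop y ends [array([-0.6245,  1.9323]), array([-0.6239,  1.941 ])]
```

Request:
carry_out:
  steps:
    - [[0.03,0,-0.04],0,0.36]
    - [[0.06,0,-0.08],0,0.36]
    - [[0.06,0,-0.12],0,0.36]
    - [[0.06,0,-0.12],0,0.36]
    - [[0.06,0,-0.12],0,0.36]

```text
time: 17.85
tool_pos: [0.4601, 0.0177, 0.2441]
ee_rot: [-3.141, 0.003, -0.026]
wrist_force: [-0.6, 0.5, -0.4]
width: 0.0298
finger_force: 0.0
```

```bash
python3 - <<'E'
from h import *
s=snap('wrist','w4.png');print(robot.get_obs()['tool_pos'],-s['R'].T@s['t'])
grater('wrist',-.08,.12)
E
```

```text
[0.45977541 0.0177457  0.24365775] [0.54169127 0.01641809 0.4599326 ]
wrist zb 0.0226 top z 0.1088 x 0.4703..0.5927 yc 0.0162 yaw -1.36 deg y-range [-0.01185153  0.04369056]
 stop face x at yc 0.5977, square yaw -1.67 deg
```

View pics/w4.png

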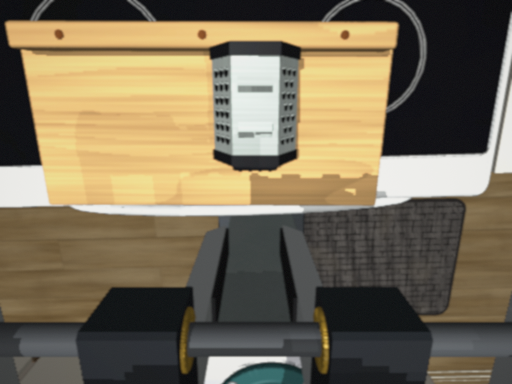

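The wrist view shows the grater square to the backstop, both slots up at (255,89) and (255,133), foot at row ~48. The board has not moved. The last push bore down on the rounded grip edge, and a gap of about 3 mm may remain. I push again, 8 mm lower and gently.

Request:
carry_out:
  steps:
    - [[-0.05,0,0.05],0,0.36]
    - [[-0.062,0,0.1],0,0.36]
    - [[-0.062,0,0.15],0,0.36]
    - [[-0.062,0,0.2],0,0.36]
    - [[-0.06,0,0.226],0,0.36]
    - [[-0.045,0,0.226],0,0.36]
    - [[-0.03,0,0.226],0,0.36]
    - [[-0.022,0,0.226],0,0.36]
    - [[-0.018,0,0.226],0,0.36]
    - [[-0.016,0,0.226],0,0.36]

```text
time: 19.2
tool_pos: [0.4454, 0.0181, 0.0206]
ee_rot: [-3.142, -0.001, -0.026]
wrist_force: [-0.5, -0.0, -0.9]
width: 0.0302
finger_force: 0.0
```

Request:
carry_out:
  steps:
    - [[0.001,0,0],0,0.36]
    - [[0.002,0,0],0,0.36]
    - [[0.003,0,0],0,0.36]

```text
time: 19.58
tool_pos: [0.4455, 0.0181, 0.0201]
ee_rot: [3.142, 0.005, -0.026]
wrist_force: [-7.7, -1.0, 7.0]
width: 0.0304
finger_force: 4.0
```

Request:
carry_out:
  steps:
    - [[-0.002,0,-0.002],0,0.36]
    - [[-0.003,0,-0.004],0,0.36]
    - [[-0.002,0,-0.004],0,0.36]
    - [[-0.001,0,-0.004],0,0.36]
    - [[0,0,-0.004],0,0.36]
    - [[0.001,0,-0.004],0,0.36]
    - [[0.001,0,-0.004],0,0.36]

```text
time: 20.45
tool_pos: [0.4455, 0.0181, 0.0241]
ee_rot: [3.142, 0.008, -0.026]
wrist_force: [-10.1, 0.3, 8.0]
width: 0.0296
finger_force: 5.1
```

Request:
carry_out:
  steps:
    - [[-0.01,0,0],0,0.36]
    - [[-0.03,0,0],0,0.36]
    - [[-0.03,0,-0.05],0,0.36]
    - [[-0.02,0,-0.1],0,0.36]
    - [[0.02,0,-0.1],0,0.36]
    - [[0.05,0,-0.1],0,0.36]
    - [[0.065,0,-0.1],0,0.36]
    - [[0.065,0,-0.1],0,0.36]
    - [[0.065,0,-0.1],0,0.36]

```text
time: 21.58
tool_pos: [0.513, 0.0164, 0.124]
ee_rot: [-3.141, 0.001, -0.026]
wrist_force: [0.4, -0.2, 0.1]
width: 0.03
finger_force: 0.0
```

```bash
python3 - <<'E'
from h import *
s=snap('wrist');Q=cloud(s);print(robot.get_obs()['tool_pos'],-s['R'].T@s['t'])
P=s['R']@np.array([.594,.016,.06])+s['t'];u,v=((s['mtx']@P)[:2]/P[2]).astype(int);print(u,v)
v0=max(0,v-75);u0=max(0,u-130)
cv2.imwrite('pics/w5.png',cv2.resize(s['image'][v0:v0+150,u0:u0+260,::-1],None,fx=3,fy=3,interpolation=cv2.INTER_CUBIC))
for y in np.arange(-.06,.1,.012):
    w=Q[(abs(Q[...,1]-y)<.003)&(Q[...,0]>.55)&(Q[...,0]<.64)&(s['z_map']>0)]
    b=w[(w[:,2]<.03)&(w[:,0]<.61)];t=w[(w[:,2]>.05)&(w[:,2]<.0605)&(w[:,0]>.585)];g=w[w[:,2]>.064]
    print('%.3f'%y,'board max %.4f'%(b[:,0].max() if len(b) else 0),'stop min %.4f'%(t[:,0].min() if len(t) else 0),'grater max',g[np.argmax(g[:,0])].round(4) if len(g) else '')
E
```

```text
[0.51294698 0.01640923 0.12412907] [0.59395492 0.01515196 0.34001075]
252 96
-0.060 board max 0.5910 stop min 0.5918 grater max 
-0.048 board max 0.5913 stop min 0.5921 grater max 
-0.036 board max 0.0000 stop min 0.5924 grater max [ 0.5917 -0.034   0.0698]
-0.024 board max 0.0000 stop min 0.5927 grater max [ 0.5921 -0.0222  0.0906]
-0.012 board max 0.0000 stop min 0.5930 grater max [ 0.5925 -0.0096  0.1131]
-0.000 board max 0.0000 stop min 0.5933 grater max [0.5928 0.0029 0.11  ]
0.012 board max 0.0000 stop min 0.5936 grater max [0.5931 0.015  0.1108]
0.024 board max 0.5940 stop min 0.5947 grater max [0.5934 0.027  0.1109]
0.036 board max 0.5943 stop min 0.5950 grater max [0.5938 0.039  0.1115]
0.048 board max 0.5946 stop min 0.5953 grater max [0.594  0.0503 0.0926]
0.060 board max 0.5949 stop min 0.5956 grater max [0.5942 0.0629 0.0705]
0.072 board max 0.5952 stop min 0.5959 grater max 
0.084 board max 0.5955 stop min 0.5963 grater max 
0.096 board max 0.5959 stop min 0.5965 grater max
```

View pics/w5.png

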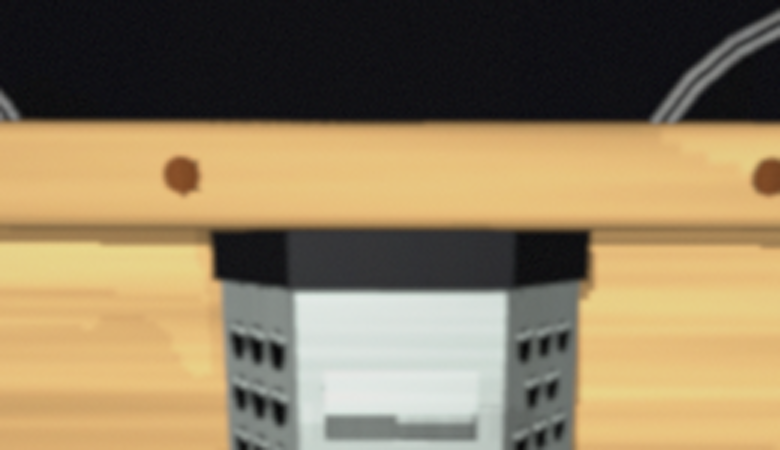

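The close view from above shows the foot's dark rim (columns 213–590, row ~230) flush against the backstop along its whole width. The slot is on top, and the gap is under 1 mm and even. I hand in.

```bash
python3 -c "
from bench import robot
print(robot.close_job())"
```

```text
the job is handed in; nothing more can be done
None
```

The grater now lies with its slicing side (two wide slots) uppermost and its foot square against the backstop, to within 1 mm. The board has not moved, the lemon, garlic and salt shaker were not touched, and the job was handed in at about 22 s.

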